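Load a flask on the bench shaker: slide home, lock with the T-slot stud, stopper

ROBOT

A 7-joint arm with a two-finger parallel gripper is mounted at the origin on a cart in front of the work surface, level with it; the furniture and walls round the work are solid. World frame = base frame: x ahead of the robot, y to its left, z up, the work surface at z = 0. Lengths are in mm, angles in rad, forces in N, time in s.
With the tool pointing down it reaches from about 400 to 850 mm from the base axis. Payload 6.9 kg.
Tool frame: the origin (TCP) lies midway between the tips of the shut fingers; the grasp point (between the pads) lies r.grip_point_offset behind it (r.grip_point_offset is the distance from the TCP to the grasp point, in mm); z points along the fingers, y is the direction in which the jaws open and shut (so a half turn about z gives the same grasp; the last joint's range is limited). The gripper opens to 85 mm and grips with 20 to 120 N. Pads are 22 mm wide; open, the fingers measure 114 mm over their backs; the gripper's body (76 mm by 85 mm) begins 54 mm behind the grasp point. The pads swing forward as they close: fully open they stand 13 mm farther back than shut.
Start: joints at [-0.589, 0.507, -0.238, 1.5, 0.126, 1.149, -0.155], TCP at [480.441, 399.734, 231.275] pointing down, gripper open.
Joint ranges: [-3.08, 3.08], [-0.24, 2.05], [-1.43, 1.35], [0, 2.5], [-1.52, 4.66], [0.17, 1.96], [-2.89, 2.89]. Speed limits (rad/s): [2.39, 2.39, 3.14, 3.14, 3.14, 3.14, 3.14].

INTERFACE

Orientations are given as a 3x3 rotation matrix whose columns are the frame's x, y, z axes.
In Python, from plant import r, grab_frame, camera_model gives the robot as it stands.
- The arm moves only by the tool jog_arm, never from a script. Its argument "plan" is text: rows parted by semicolons, each of 4 numbers parted by spaces: the shift along the tool's x, y, z in mm, then the turn about the tool's z in rad. In form: tx ty tz twist; .... A call has 1 to 8 rows; each row is the pose to reach, as a shift and turn from the pose commanded when the call began, along the tool's axes at that moment; what a row does not reach only later rows make up. A row lasts 1/8 s, in which the tool goes at most 62.5 mm and 10.7 degrees, less where a joint would pass 70% of its speed; a pose out of reach is approached as far as the arm can. A call with a gripper value outside its range is refused whole. "grip" is the closure, from -1 (fully open) to 1 (shut), so that 0 is half open, set as the call begins (left out, the last holds). The fingers move at their own pace and stop on an object; "force" is the grip in N (left out, the last holds). Time passes only in rows, so rows that repeat a pose let the fingers close. It gives the time, the measured TCP pose, the force and the opening at its end, in the units of the state.
- r.read_state(): the state, without advancing time (a new reading comes with each control period).
- grab_frame(name): name is "scene" or "top" or "wrist"; returns (picture, depth): 480x640x3 uint8, red, green, blue; 480x640 float32, mm along the optical axis (not along the pixel's ray), 0 where there is no reading.
- camera_model(name): a dict with "fx", "fy", "cx", "cy" (pixels), "R" (3x3) and "t" (3): a world point X has camera coordinates R X + t. Camera axes: x right, y down, z forward; pixel columns grow to the right and rows downward; lengths in mm; the calibration is good to about 2 mm. A picture is of the moment at which its call begins: read the wrist's pose just before it. camera_model takes no time and is no camera call; for the wrist camera it gives the pose at the moment of the call.
- r.sign_off(): hands the job in, once; it reports no verdict.
The state is a dict: "time": time; "joints": joint angles; "qvel": joint speeds; "joint_torque": joint torques, N m; "tcp_pos": TCP position; "eef_rot": TCP orientation; "contact_force": force on the tool from outside, world axes, zero at the start; "wrist_torque": the same for the moment, N m; "finger_gap": finger opening in mm.
Only numpy, scipy, OpenCV 4.12 (cv2) and the standard library are available. Lean on these libraries where they do the work, as an engineer would, in place of code of your own. Each camera call takes 0.05 s, during which the arm holds its last target. There are 200 camera calls.

TASK

Get the flask on the bench shaker ready to run. First slide its carrier along the deck until the base plate sits fully against the end stop. Then take the hold-down stud from the stand, drop its T-head into the deck's slot behind the carrier, slide it up against the base plate and give it a quarter turn so that its toe lies over the plate; last, lower the stopper that fits into the flask's neck - do not drop it in - and leave it fully home and level, with the carrier never lifted and the spare stopper and the other things left where they are.

Things in the scene. Friction and masses are not known exactly. Their poses are not given: they have to be found in the camera images.
- shaker: fixed low bench shaker, white body 150 x 290 mm, control strip toward the robot, aluminium deck 124 x 300 mm on it. Origin: centre of its underside on the table; y along the deck toward the end stop (to the right seen from the robot), x toward the control strip, z up. Deck top 64 mm above the table. Two rails along y (inner faces at x = +-47 mm, 8 mm high, 10 mm wide); between them a T-slot along y
- deck_slot (a point): middle of the T-slot's opening, level with the deck's top (same axes as the shaker). The slot runs along y over the whole deck (y = -150, where it is open, to +130 mm); opening 14 mm wide, lips 6 mm thick, below them a hollow 34 mm wide and 10 mm high. The carrier lies across the slot
- deck_stop (a point): middle of the end stop's face, at the deck's top, at y = +130 mm on the deck; the stop is an aluminium bar 92 mm wide and 18 mm high
- carrier: loose flask carrier, 0.4 kg, on the deck between the rails (2 mm play each side), slides along y: steel base plate 90 mm in x, y from -66 to +50 mm, 6 mm thick, with a round clamp cup (74 mm wide, 6 to 30 mm above the deck: push here) that firmly holds a glass flask; all one piece. Origin: on the deck under the flask's axis, axes as the shaker. Home is y = +80 mm on the deck
- plate_edge (a point): middle of the base plate's edge away from the stop (carrier y = -66 mm), half-way up the plate, 3 mm above the deck
- flask_mouth (a point): centre of the flask's rim, 118 mm above the carrier's underside (182 mm above the table). Neck bore 28 mm wide at the rim, tapering to 25 mm at 26 mm depth, closed at 28 mm; rim 38 mm outside; axis upright
- stand: fixed white accessory stand, block 190 x 66 x 30 mm, origin at the centre of its underside, row of three wells along its x axis: a rectangular one at x = -62 mm holds the stud, two round ones (37 mm wide, 18 mm deep) at x = 0 and +60 mm hold the two stoppers, one in each, which in which varies
- stud_wing (a point): centre of the black grip wing at the top of the loose steel stud (62 mm high, 0.12 kg): 34 mm (stud x) by 12 mm (stud y, pinch across this) by 26 mm high. On the stud's axis, z up, 49 mm above its lower end. In the stand as on the deck the stud stands on its collar (26 mm round, 8 mm high), with this point 36.5 mm above that surface. Below the wing only the stem, 12 mm round, above the toe
- stud_head (a point): lower end of the stud, under its T-head: 9 mm (stud x) by 28 mm (stud y) by 5 mm high, on a neck 8 mm round, 12.5 mm below the collar's underside. It enters the slot only with stud y along the slot (2.5 mm play each side), slides freely there and can turn below the lips; turned a quarter it cannot be lifted out. With collar against the plate's edge the stud's axis is 13 mm from it
- stud_toe (a point): tip of the stud's toe, half-way up it: a finger 14 mm wide, 6 mm thick, from the stud's axis 34 mm along stud +x, its underside 8 mm above the surface on which the collar stands, so that it passes 2 mm over the base plate. In the stand the toe points along the stand's -x
- small_stopper_mid (a point): centre, half-way up, of the stopper that fits: dark rubber, loose, 35 g, 50 mm high, upright in a well, lower end 12 mm above the table. Heights from its lower end: tapered plug 0 to 26 (diameter 23 mm at the bottom with 2 mm chamfer, 26 at the top), flange 36 mm wide 26 to 30.5, round grip knob 22 mm wide 30.5 to 50. z up through the knob
- small_stopper_flange (a point): on the small stopper's axis at the underside of the flange, 26 mm above its lower end; fully home it meets the centre of the flask's rim
- large_stopper_mid (a point): centre, half-way up, of the spare stopper, of the same form but larger: 58 mm high, plug 31 to 34 mm, flange 46 mm, knob 26 mm wide; it does not go into the neck
- dish_a: small clear covered dish, 64 mm wide, 18 mm high, on the table; leave alone
- marker: felt marker, 135 mm long, lying on the table; leave alone
- bottle: small screw-cap bottle, 45 mm wide, 88 mm high, at the right of the table; leave alone
Not all that is in view belongs to the job. What is shaped like the part that bears small_stopper_mid but green is not meant.

How it is judged:
By the outcome, as a careful person would: the job done as asked, in the order asked, and still so for the second after the job is handed in, with the robot touching nothing.
It also fails if it takes over 72 s, if anything falls off the work surface, if the arm or the gripper's body presses on something with over 40 N, if the wrist force passes 120 N, or if a joint passes its speed limit or range.

## Working session

There is one attempt and no reset: what is moved stays moved. The work goes in short steps, Python scripts to look and compute and a tool call to move; the robot and the scene stay as the last step left them, time stands still between calls to the robot, and variables do not carry over. Pictures are saved under pics/ and viewed, about 8 in all and at most 12, crops included, and the job is handed in when it is done.

Besides the shell and the picture viewer there is one more tool, called after "Emit:" as name(argument=value, ...) on one line, values as JSON. jog_arm: Moves the arm, as the interface text tells. Its arguments: {"type":"object","properties":{"plan":{"type":"string"},"grip":{"type":"number"},"force":{"type":"number"}},"required":["plan"]}

```bash
ls; mkdir -p pics
cat > h.py <<'E'
import numpy as np, cv2
from plant import r, grab_frame, camera_model
def grab(name,fn=None):
    m=camera_model(name); im,d=grab_frame(name)
    if fn: cv2.imwrite('pics/'+fn,im[:,:,::-1])
    return im,d,m
def world(d,m):
    v,u=np.mgrid[0:d.shape[0],0:d.shape[1]]
    c=np.stack([(u-m['cx'])/m['fx']*d,(v-m['cy'])/m['fy']*d,d],-1)
    return (c-np.array(m['t']))@np.array(m['R'])   # R^T (c-t)
E
python3 - <<'E'
from h import *
s=r.read_state();print(s['tcp_pos'],s['eef_rot'],s['contact_force'],s['finger_gap'],r.grip_point_offset)
a,d,m=grab('top','top0.png'); np.savez('top0.npz',d=d,a=a)
b,d2,m2=grab('scene','scene0.png'); np.savez('scene0.npz',d=d2,a=b)
print(m,m2)
E
```

```text
pics
[480.07931717 399.37853815 230.41509451] [[-6.39614250e-01  7.68694784e-01 -1.39283217e-03]
 [ 7.68696046e-01  6.39613151e-01 -1.18613995e-03]
 [-2.09058171e-05 -1.82933660e-03 -9.99998327e-01]] [ 0.21801586  0.6185334  -0.10805   ] 85.14409928442923 18.700000000000003
{'fx': 549.7541278244953, 'fy': 549.7541278244953, 'cx': 320.5329043301288, 'cy': 229.91403938573438, 'R': array([[ 0.00969059, -0.99993733,  0.00560597],
       [-0.99040052, -0.01037093, -0.13783781],
       [ 0.13788731, -0.00421643, -0.99043895]]), 't': array([   1.90416411,  480.21032181, 1468.57838353])} {'fx': 598.326283950226, 'fy': 598.326283950226, 'cx': 319.06347228307595, 'cy': 236.6643737747529, 'R': array([[ 0.47130917,  0.88196736, -0.00111562],
       [ 0.72418058, -0.38771183, -0.57029995],
       [-0.50341848,  0.26797969, -0.82143577]]), 't': array([-252.73268238, -273.72255104, 1555.982842  ])}
```

View pics/top0.png

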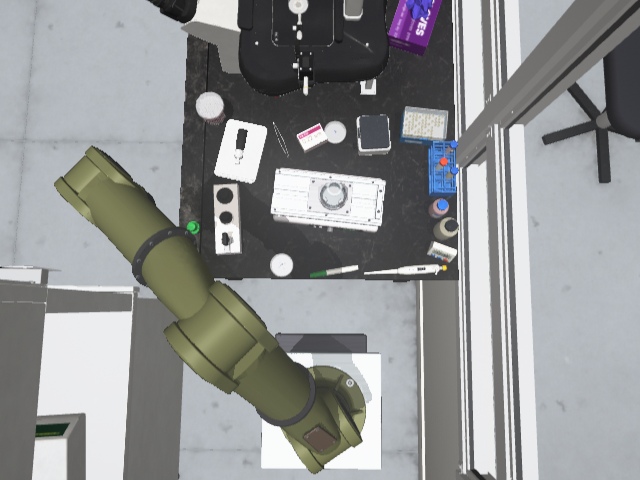

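View pics/scene0.png

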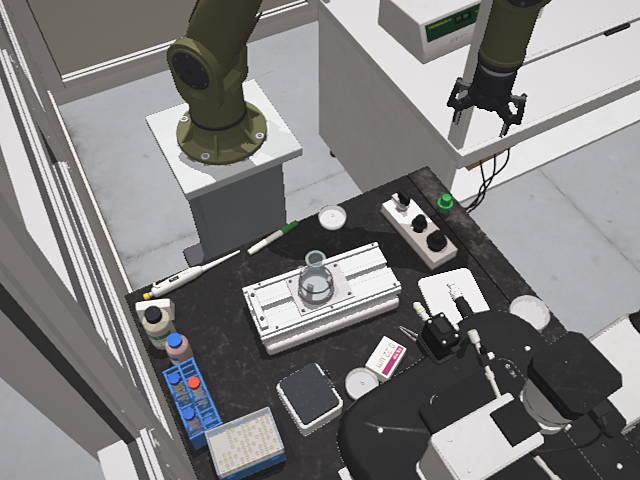

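The top view shows the stand at about (228,218), with the stud at (226,240), a stopper at (226,217) and a larger one at (225,195). The shaker is at (328,198) with the flask at (333,193). Next I'll fit poses from the depth.

Run:
```python
from h import *
for nm in ('top','scene'):
    z=np.load(nm+'0.npz'); m=camera_model(nm); W=world(z['d'],m); ok=z['d']>0
    print(nm,'table z',np.median(W[...,2][ok&(abs(W[...,2])<15)&(abs(W[...,0]-500)<250)]))
    def sel(x0,x1,y0,y1,z0,z1): 
        k=ok&(W[...,0]>x0)&(W[...,0]<x1)&(W[...,1]>y0)&(W[...,1]<y1)&(W[...,2]>z0)&(W[...,2]<z1); return W[k]
    for n,a in dict(stand=(380,640,160,320,24,36),deck=(380,640,-200,160,58,69),rail=(380,640,-200,160,70,75),stop=(380,640,-200,-60,78,88),shaker=(350,650,-200,180,40,69)).items():
        p=sel(*a)
        if len(p)<5: print(n,len(p)); continue
        rc=cv2.minAreaRect(p[:,:2].astype(np.float32)); print(n,len(p),np.round(rc[0],1),np.round(rc[1],1),round(rc[2],2),'z',np.median(p[:,2]))
    for n,a in dict(tall=(380,640,160,320,40,90),flask=(400,600,-120,120,160,200)).items():
        p=sel(*a); print(n,len(p))
        q=cv2.connectedComponents
        if n=='tall':
            lab=np.zeros(z['d'].shape,np.uint8); k=ok&(W[...,0]>380)&(W[...,0]<640)&(W[...,1]>160)&(W[...,1]<320)&(W[...,2]>40)&(W[...,2]<90); lab[k]=1
            c,L,st,ce=cv2.connectedComponentsWithStats(lab)
            for i in range(1,c):
                pp=W[L==i]
                if len(pp)>4: print('  ',len(pp),pp.mean(0).round(1),pp.min(0).round(1),pp.max(0).round(1))
        elif len(p): print(p.mean(0).round(1),p.min(0).round(1),p.max(0).round(1))
z=np.load('top0.npz');c=z['a'][160:270,200:400,::-1];cv2.imwrite('pics/c.png',cv2.resize(c,None,fx=4,fy=4,interpolation=cv2.INTER_CUBIC))
```

```text
top table z 1.0069728876051807
stand 1090 [512.9 265.8] [191.7  67.1] 3.92 z 30.20733547523744
deck 2390 [568.  -11.9] [299.7 126.3] 84.18 z 64.75631124078517
rail 1032 [567.6 -12.2] [298.4 121. ] 84.54 z 72.11188982733121
stop 172 [ 557.1 -106.9] [ 96.6 110.3] 83.9 z 82.62213688419864
shaker 2999 [565.4 -12.1] [300.5 147.2] 83.96 z 63.864882125591755
tall 459
   213 [570.3 268.5  55.8] [548.8 249.1  40.6] [593.8 293.   78.6]
   117 [510.2 264.1  52.6] [494.8 249.4  40.2] [527.8 283.7  69.6]
   125 [443.5 259.   64.3] [418.2 249.3  40.1] [466.6 268.8  85.8]
flask 118
[568.8 -25.2 179.3] [548.7 -42.8 161.2] [586.3  -7.7 188. ]
scene table z 0.9209664707217693
stand 1373 [510.8 267.7] [193.7  71.2] 4.26 z 30.453483091107113
deck 3869 [566.9  -9.6] [301.4 127.5] 84.53 z 64.71407575116112
rail 1712 [568.6 -10.5] [298.8 120. ] 83.75 z 71.94631077934751
stop 305 [ 552.5 -137.4] [ 48.1 108.4] 71.67 z 82.42995521782477
shaker 4896 [572.5 -10.2] [301.4 138.6] 84.53 z 63.955983856300634
tall 717
   212 [447.  260.   63.6] [415.4 251.4  40.3] [468.8 270.5  85. ]
   183 [514.3 264.4  52.4] [493.8 249.7  40.2] [528.7 283.9  67. ]
   320 [575.2 267.8  56.6] [547.3 247.   41.2] [594.  293.7  75.5]
flask 298
[565.5 -22.8 176.3] [545.6 -42.  160.1] [583.9  -4.1 186.9]
```

View pics/c.png

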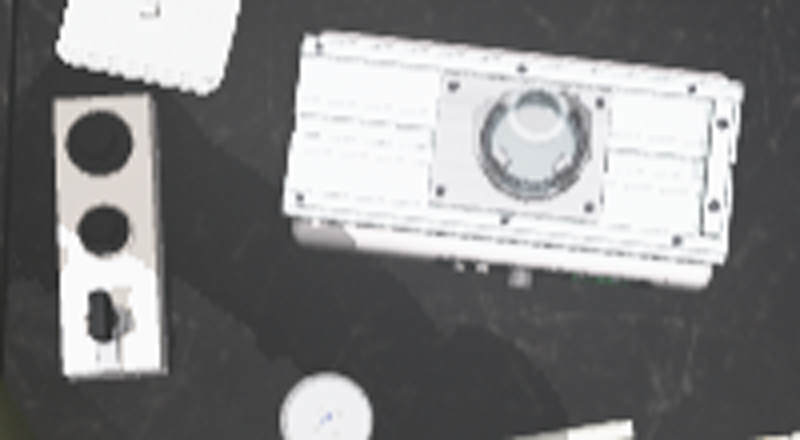

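The crop confirms that the small stopper (about (103,230)) sits in the middle well and the larger one (100,143) is far from the robot. The stud's toe points toward the robot. The shaker's yaw is about 174°, and the carrier is at y≈13. Next I'll move behind the carrier with the jaws along the deck.

Emit:
jog_arm(plan="-53 -24 0 0.18; -106 -47 0 0.36; -160 -71 0 0.54; -213 -95 0 0.72; -266 -118 0 0.9; -319 -142 0 1.08; -319 -142 0 1.26; -319 -142 0 1.44", grip=-0.4)

```text
time: 1.1
tcp_pos: [575.2, 62.5, 230.8]
eef_rot: [[0.685, 0.729, -0.001], [0.729, -0.685, -0.0], [-0.001, -0.001, -1.0]]
contact_force: [0.6, 0.5, 0.1]
finger_gap: 60.0
```

```bash
cat >> h.py <<'E'
def goto(x,y,z=None,yaw=None):
    "shift/twist (tool axes) from the measured pose to world x,y,z with tool y at yaw deg"
    s=r.read_state();p=np.array(s['tcp_pos']);R=np.array(s['eef_rot'])
    d=np.array([x,y,p[2] if z is None else z])-p
    cy=np.degrees(np.arctan2(R[1,1],R[0,1]))
    tw=0 if yaw is None else -np.radians((yaw-cy+180)%360-180)
    print('t',round(s['time'],2),'p',p.round(1),'yaw',round(cy,1),'F',np.round(s['contact_force'],1),'gap',round(s['finger_gap'],1),'j',np.round(s['joints'],2))
    print('  shift',(R.T@d).round(1),'twist',round(tw,3))
C=np.array([567.5,-11.]);A=np.radians(174.2)
def sh(x,y): return C+x*np.array([np.cos(A),np.sin(A)])+y*np.array([-np.sin(A),np.cos(A)])
E
python3 -c "
from h import *
goto(*sh(0,-80),230,-95.8)"
```

```text
t 1.1 p [575.2  62.5 230.8] yaw -43.2 F [0.6 0.5 0.1] gap 60.0 j [-0.27  0.44  0.17  1.63 -0.08  1.08 -0.82]
  shift [ 4.7 -3.9  0.8] twist 0.918
```

Emit:
jog_arm(plan="1 -1 0 0.18; 2 -2 0 0.36; 3 -3 0 0.54; 4 -3 0 0.72; 5 -4 0 0.9; 5 -4 0 0.92; 5 -4 0 0.92")

```text
time: 1.98
tcp_pos: [575.6, 70.2, 231.0]
eef_rot: [[0.996, -0.092, -0.001], [-0.092, -0.996, -0.0], [-0.0, 0.0, -1.0]]
contact_force: [1.0, -0.3, -0.0]
finger_gap: 60.0
```

Run:
```python
from h import *
goto(*sh(0,-80),100,-95.8)
a,d,m=grab('wrist','w1.png'); np.savez('w1.npz',a=a,d=d,R=m['R'],t=m['t'])
W=world(d,m);ok=d>0
def rect(z0,z1,x0=400,x1=760,y0=-250,y1=230):
    k=ok&(W[...,2]>z0)&(W[...,2]<z1)&(W[...,0]>x0)&(W[...,0]<x1)&(W[...,1]>y0)&(W[...,1]<y1);return W[k]
for z0,z1 in((60,67),(67,71),(71,76),(76,90),(170,195)):
    p=rect(z0,z1)
    if len(p)>10:
        q=cv2.minAreaRect(p[:,:2].astype(np.float32));print(z0,len(p),np.round(q[0],1),np.round(q[1],1),round(q[2],2),np.median(p[:,2]).round(1))
```

```text
t 1.98 p [575.6  70.2 231. ] yaw -95.3 F [ 1.  -0.3 -0. ] gap 60.0 j [-0.43  0.46  0.41  1.63 -0.2   1.1  -1.63]
  shift [  0.2   1.5 131. ] twist 0.01
60 17795 [620.9 -17.1] [300.5 235.4] 84.14 62.3
67 14749 [622.4 -17.2] [301.2 228.5] 84.41 69.0
71 1528 [622.7 -17.3] [295.9 225.9] 84.16 71.6
76 2882 [558.5 -70.9] [168.3  91.8] 85.11 80.5
170 2061 [564.6 -23.9] [38.3 37.5] 53.49 179.9
```

View pics/w1.png

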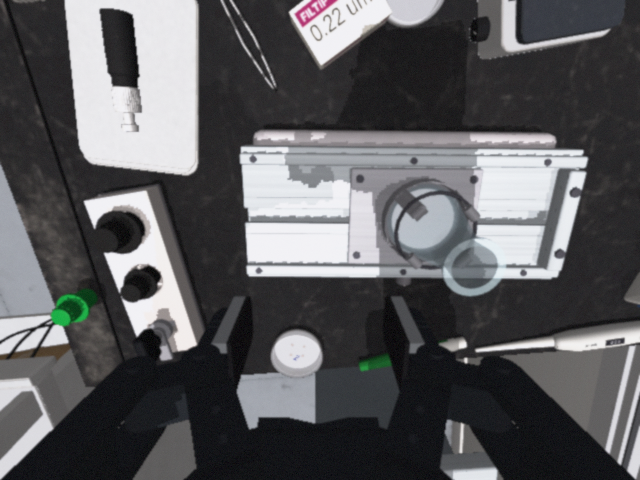

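The wrist picture shows the slot at about (247–350, 213–222), the carrier plate at (348–482, 168–268) and the rim at (472,266). Next I'll measure the slot's position on the deck plane.

```bash
cat >> h.py <<'E'
def px(u,v,z,m):
    R=np.array(m['R']);c=-R.T@np.array(m['t']);g=R.T@np.array([(u-m['cx'])/m['fx'],(v-m['cy'])/m['fy'],1.]);return c+g*(z-c[2])/g[2]
def proj(X,m):
    c=np.array(m['R'])@X+m['t'];return np.array([m['fx']*c[0]/c[2]+m['cx'],m['fy']*c[1]/c[2]+m['cy']])
def S(p): d=np.array(p)[:2]-C; return np.array([d@[np.cos(A),np.sin(A)],d@[-np.sin(A),np.cos(A)]])
E
python3 - <<'E'
from h import *
z=np.load('w1.npz');m=camera_model('wrist');m['R']=z['R'];m['t']=z['t'];g=z['a'].mean(2)
for u in (255,300,340,500,530):
    print(u,[(v,int(g[v,u]),round(float(S(px(u,v,64,m))[0]),1)) for v in range(206,230,2)])
# deck corners on rail tops z=72
for u,v in((241,147),(587,150),(248,277),(562,278)): print('corner',S(px(u,v,72,m)).round(1))
for u,v in((350,168),(348,264),(482,168)): print('plate',S(px(u,v,70,m)).round(1))
W=world(z['d'],m);k=(W[...,2]>176)&(W[...,2]<190)&(abs(W[...,0]-567)<40)&(abs(W[...,1]+24)<40)
p=W[k];(cx,cy),rad=cv2.minEnclosingCircle(p[:,:2].astype(np.float32));print('rim',cx,cy,rad,S((cx,cy)),len(p))
E
```

```text
255 [(206, 230, -7.3), (208, 225, -5.4), (210, 232, -3.5), (212, 242, -1.6), (214, 241, 0.3), (216, 181, 2.2), (218, 129, 4.1), (220, 122, 6.0), (222, 146, 7.9), (224, 241, 9.9), (226, 243, 11.8), (228, 242, 13.8)]
300 [(206, 242, -7.6), (208, 235, -5.8), (210, 240, -3.9), (212, 240, -2.0), (214, 241, -0.1), (216, 191, 1.8), (218, 138, 3.7), (220, 129, 5.6), (222, 129, 7.6), (224, 234, 9.5), (226, 242, 11.4), (228, 242, 13.4)]
340 [(206, 242, -8.0), (208, 232, -6.1), (210, 238, -4.2), (212, 238, -2.3), (214, 232, -0.4), (216, 176, 1.5), (218, 131, 3.4), (220, 130, 5.3), (222, 110, 7.2), (224, 228, 9.2), (226, 243, 11.1), (228, 243, 13.1)]
500 [(206, 234, -9.3), (208, 234, -7.4), (210, 230, -5.5), (212, 234, -3.6), (214, 235, -1.7), (216, 234, 0.2), (218, 179, 2.1), (220, 123, 4.0), (222, 122, 5.9), (224, 132, 7.8), (226, 230, 9.8), (228, 238, 11.7)]
530 [(206, 234, -9.5), (208, 232, -7.7), (210, 217, -5.8), (212, 210, -3.9), (214, 211, -2.0), (216, 211, -0.1), (218, 151, 1.8), (220, 124, 3.7), (222, 123, 5.7), (224, 112, 7.6), (226, 224, 9.5), (228, 236, 11.5)]
corner [ -60.  -146.6]
corner [-60.2 146.1]
corner [  60.4 -147.4]
corner [ 58.8 153.2]
plate [-43.1 -53.7]
plate [ 46.9 -52.1]
plate [-44.2  60.6]
rim 564.8544921875 -24.25045394897461 19.608304977416992 [ 1.29292288 13.44996624] 1678
```

Emit:
jog_arm(plan="0 1 50 0.01; 0 1 100 0.01; 0 1 140 0.01; 0 1 157 0.01; 0 1 157 0.01; 0 6 157 0.01; 0 12 157 0.01; 0 18 157 0.01")

```text
time: 3.02
tcp_pos: [574.8, 52.6, 75.5]
eef_rot: [[0.995, -0.104, 0.002], [-0.104, -0.995, 0.001], [0.002, -0.001, -1.0]]
contact_force: [-0.8, 3.9, 3.2]
finger_gap: 59.7
```

Run:
```python
from h import *
goto(*sh(0,-1.5),None,-95.8)
print(S(r.read_state()['tcp_pos']))
```

```text
t 3.02 p [574.8  52.6  75.5] yaw -96.0 F [-0.8  3.9  3.2] gap 59.7 j [-0.35  0.62  0.34  1.83 -0.29  0.74 -1.52]
  shift [-0.6 62.5 -0.1] twist -0.003
[ -0.81936696 -63.9686092 ]
```

Emit:
jog_arm(plan="0 8 0 0; 0 16 0 0; 0 24 0 0; 0 32 0 0; 0 40 0 0; 0 46 0 0; 0 51 0 0; 0 54 0 0")

```text
time: 4.03
tcp_pos: [568.3, -1.9, 74.2]
eef_rot: [[0.994, -0.105, -0.0], [-0.105, -0.994, -0.0], [-0.0, 0.0, -1.0]]
contact_force: [-0.0, 4.1, 2.8]
finger_gap: 59.7
```

Emit:
jog_arm(plan="0 2 0 0; 0 4 0 0; 0 6 0 0; 0 8 0 0")

```text
time: 4.53
tcp_pos: [567.6, -9.3, 74.3]
eef_rot: [[0.994, -0.105, 0.0], [-0.105, -0.994, 0.0], [0.0, -0.0, -1.0]]
contact_force: [0.3, 8.4, 6.0]
finger_gap: 59.8
```

Emit:
jog_arm(plan="0 1 0 0; 0 2 0 0; 0 2 0 0")

```text
time: 4.9
tcp_pos: [568.4, -10.3, 74.8]
eef_rot: [[0.995, -0.104, 0.002], [-0.104, -0.995, 0.001], [0.002, -0.001, -1.0]]
contact_force: [2.4, 7.0, 4.4]
finger_gap: 59.8
```

Emit:
jog_arm(plan="0 1 0 0; 0 2 0 0; 0 2 0 0")

```text
time: 5.28
tcp_pos: [569.0, -11.2, 75.2]
eef_rot: [[0.995, -0.103, 0.004], [-0.103, -0.995, 0.002], [0.003, -0.003, -1.0]]
contact_force: [3.5, 9.6, 7.4]
finger_gap: 59.7
```

Emit:
jog_arm(plan="0 2 0 0; 0 4 0 0; 0 4 0 0")

```text
time: 5.65
tcp_pos: [569.0, -11.9, 76.0]
eef_rot: [[0.995, -0.1, 0.004], [-0.1, -0.995, 0.006], [0.004, -0.006, -1.0]]
contact_force: [1.6, 18.4, 13.9]
finger_gap: 59.9
```

Run:
```python
from h import *
s=r.read_state();print(s['time'],s['tcp_pos'],s['contact_force'],S(s['tcp_pos']))
for nm in('top','scene'):
    a,d,m=grab(nm); W=world(d,m)
    k=(d>0)&(W[...,2]>170)&(W[...,2]<192)
    T=np.array([*sh(0,80),182.]);k&=np.hypot(W[...,0]-T[0],W[...,1]-T[1])<32
    p=W[k];c=cv2.minEnclosingCircle(p[:,:2].astype(np.float32)) if len(p) else None;print(nm,len(p),c,S(c[0]) if c else '')
    u,v=proj(np.array([*sh(0,130),70.]),m).astype(int);cv2.imwrite('pics/p_%s.png'%nm,cv2.resize(a[v-50:v+50,u-60:u+80,::-1],None,fx=4,fy=4,interpolation=cv2.INTER_CUBIC))
i=np.hstack([cv2.resize(cv2.imread('pics/p_%s.png'%n),(400,286)) for n in('top','scene')]);cv2.imwrite('pics/p2.png',i)
```

```text
5.65 [569.01945798 -11.93405535  75.96080652] [ 1.61343166 18.35275416 13.85396527] [-1.60607161  0.77572286]
top 180 ((561.482421875, -87.4902572631836), 28.18230628967285) [-1.74304978 76.70679553]
scene 384 ((561.5303344726562, -87.03767395019531), 27.64702606201172) [-1.7449807  76.25168725]
```

View pics/p2.png

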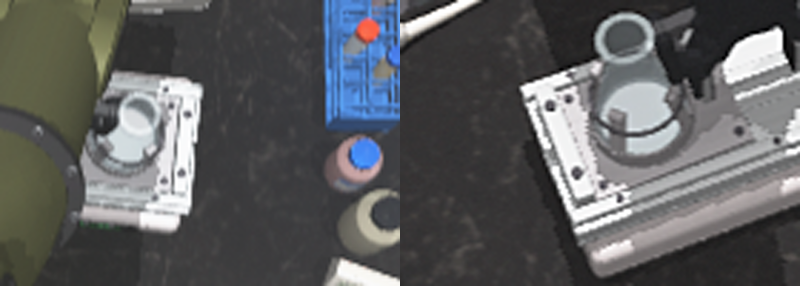

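The carrier looks to be against the stop: the force rises with hardly any travel. I'll back off, rise and check from the wrist.

Emit:
jog_arm(plan="0 -8 0 0; 0 -30 0 0; 0 -60 -20 0; 0 -70 -80 0; 0 -70 -130 0; 0 -70 -165 0; 0 -70 -165 0")

```text
time: 6.62
tcp_pos: [575.2, 50.6, 241.8]
eef_rot: [[0.994, -0.107, 0.005], [-0.107, -0.994, -0.001], [0.005, 0.0, -1.0]]
contact_force: [0.5, -0.2, -0.9]
finger_gap: 59.9
```

Run:
```python
from h import *
goto(*sh(0,-80),230,-95.8)
a,d,m=grab('wrist'); np.savez('w2.npz',a=a,d=d,R=m['R'],t=m['t'])
W=world(d,m);k=(d>0)&(W[...,2]>174)&(W[...,2]<190)
T=sh(0,80);k&=np.hypot(W[...,0]-T[0],W[...,1]-T[1])<40
p=W[k];c=cv2.minEnclosingCircle(p[:,:2].astype(np.float32));print(c,S(c[0]))
u,v=proj(np.array([*sh(0,90),66.]),m).astype(int);print(u,v)
cv2.imwrite('pics/w2.png',cv2.resize(a[max(v-80,0):v+80,max(u-180,0):min(u+100,640),::-1],None,fx=2.8,fy=2.8,interpolation=cv2.INTER_CUBIC))
```

```text
t 6.62 p [575.2  50.6 241.8] yaw -96.1 F [ 0.5 -0.2 -0.9] gap 59.9 j [-0.4   0.44  0.42  1.62 -0.2   1.11 -1.61]
  shift [ -1.6 -18.   11.8] twist -0.006
((558.5192260742188, -90.30221557617188), 19.79840087890625) [ 0.92081046 79.8038082 ]
477 213
```

View pics/w2.png

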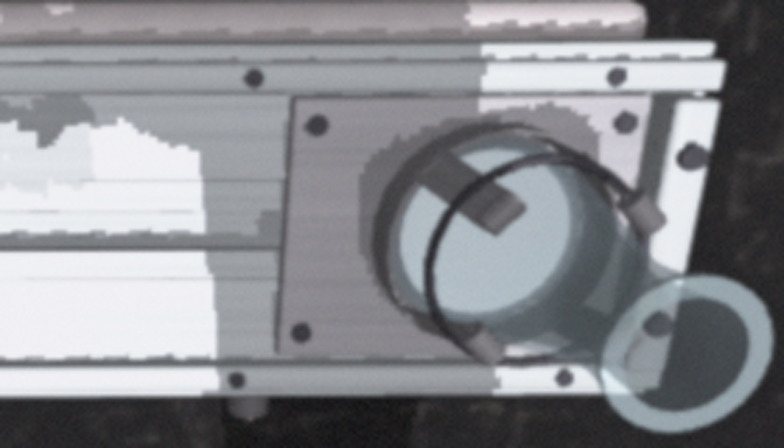

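The plate's right edge is at the stop bar and the rim measures y=79.8 (home is 80), so it is seated. Next is the stud: I'll move near the stand for a closer look.

```bash
python3 -c "
from h import *
goto(420,262,190,-86.1)"
```

```text
t 6.67 p [574.2  50.9 239.8] yaw -96.1 F [-0.4  0.8 -0.3] gap 59.7 j [-0.4   0.45  0.42  1.63 -0.2   1.11 -1.61]
  shift [-175.9 -193.5   49.5] twist -0.175
```

Emit:
jog_arm(plan="-35 -39 0 -0.04; -70 -78 0 -0.08; -105 -116 0 -0.12; -140 -154 10 -0.16; -176 -193 30 -0.175; -176 -193 50 -0.175; -176 -193 50 -0.175; -176 -193 50 -0.175")

```text
time: 7.68
tcp_pos: [419.8, 261.4, 189.2]
eef_rot: [[0.998, 0.068, -0.0], [0.068, -0.998, -0.001], [-0.0, 0.001, -1.0]]
contact_force: [0.1, 0.1, -0.5]
finger_gap: 59.7
```

Run:
```python
from h import *
goto(450,262,190,-86.1)
a,d,m=grab('wrist','w3.png'); np.savez('w3.npz',a=a,d=d,R=m['R'],t=m['t'])
W=world(d,m);ok=(d>0)&(W[...,0]>380)&(W[...,0]<640)&(W[...,1]>190)&(W[...,1]<330)
for z0,z1 in((26,33),(55,60.5),(60.5,64),(64,72),(76,82)):
    k=(ok&(W[...,2]>z0)&(W[...,2]<z1)).astype(np.uint8)
    n,L,st,ce=cv2.connectedComponentsWithStats(k)
    for i in range(1,n):
        if st[i,4]>60:
            q=cv2.minAreaRect(W[L==i][:,:2].astype(np.float32));print(z0,z1,st[i,4],np.round(q[0],1),np.round(q[1],1),round(q[2],1),W[L==i].mean(0).round(1))
```

```text
t 7.67 p [419.8 261.4 189.2] yaw -86.1 F [ 0.1  0.1 -0.5] gap 59.7 j [-0.84  0.36  0.33  1.9  -0.14  0.9  -1.95]
  shift [30.1  1.5 -0.9] twist -0.0
26 33 11841 [501.1 266.1] [172.5  66.1] 4.1 [500.9 266.1  28.2]
55 60.5 498 [510.1 266.8] [22.5 23. ] 78.7 [510.  266.9  59.4]
60.5 64 202 [508.5 266.8] [17.7 16. ] 84.1 [509.1 266.8  61. ]
64 72 1140 [566.2 271. ] [19.9 27.1] 0.4 [567.1 270.9  68. ]
76 82 616 [448.3 262.4] [32.9 11.3] 6.0 [448.7 262.3  77.5]
```

View pics/w3.png

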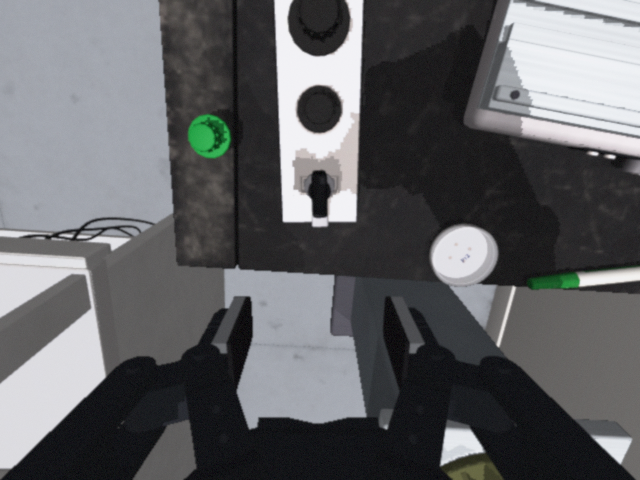

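The picture shows the wing at (319,192), with its toe toward the robot at (319,220). It measures (448.6, 262.4), which is within the stand geometry. I'll grasp it.

Emit:
jog_arm(plan="15 0 40 0; 29 -1 80 0; 29 -1 115 0; 29 -1 132 0; 29 -1 138 0; 29 -1 138 0")

```text
time: 8.48
tcp_pos: [448.8, 265.3, 51.7]
eef_rot: [[0.998, 0.069, 0.001], [0.069, -0.998, 0.0], [0.001, -0.0, -1.0]]
contact_force: [0.4, 0.6, -0.2]
finger_gap: 59.9
```

Emit:
jog_arm(plan="0 0 0 0; 0 0 0 0; 0 0 0 0; 0 0 0 0; 0 0 0 0", grip=1, force=50)

```text
time: 9.1
tcp_pos: [448.3, 264.8, 51.5]
eef_rot: [[0.998, 0.069, 0.0], [0.069, -0.998, -0.001], [0.0, 0.001, -1.0]]
contact_force: [0.1, -3.1, 3.5]
finger_gap: 11.1
```

Emit:
jog_arm(plan="0 0 -5 0; 0 0 -15 0; 0 0 -30 0; 0 0 -60 0; 0 0 -100 0; 0 0 -140 0; 0 0 -140 0")

```text
time: 9.98
tcp_pos: [449.9, 267.3, 195.5]
eef_rot: [[0.997, 0.071, 0.006], [0.071, -0.997, 0.005], [0.007, -0.005, -1.0]]
contact_force: [0.7, -0.4, -1.7]
finger_gap: 10.9
```

```bash
python3 -c "
from h import *
goto(*sh(1,-60),190,-95.8)"
```

```text
t 9.97 p [449.9 267.3 195.5] yaw -86.0 F [ 0.7 -0.4 -1.7] gap 10.9 j [-0.81  0.39  0.33  1.83 -0.16  0.93 -1.91]
  shift [106.9 226.7   5.1] twist 0.172
```

Emit:
jog_arm(plan="14 29 0 0.03; 28 58 0 0.06; 42 87 0 0.09; 56 116 0 0.12; 70 150 0 0.15; 90 190 0 0.172; 107 227 30 0.172; 107 227 65 0.172")

```text
time: 10.98
tcp_pos: [572.5, 43.0, 126.0]
eef_rot: [[0.994, -0.107, 0.003], [-0.107, -0.994, -0.001], [0.003, 0.001, -1.0]]
contact_force: [-0.7, 0.6, -0.8]
finger_gap: 11.4
```

Emit:
jog_arm(plan="0 0 5 0; 0 0 5 0")

```text
time: 11.22
tcp_pos: [570.7, 47.6, 121.6]
eef_rot: [[0.995, -0.101, -0.0], [-0.101, -0.995, 0.0], [-0.0, -0.0, -1.0]]
contact_force: [-0.0, -0.8, -0.9]
finger_gap: 11.3
```

Run:
```python
from h import *
goto(*sh(1,-50),115,-95.8)
print(S(r.read_state()['tcp_pos']))
a,d,m=grab('wrist'); np.savez('w4.npz',a=a,d=d,R=m['R'],t=m['t'])
for y in(-90,-30): print([proj(np.array([*sh(x,y),64.]),m).round(0) for x in(-7,1,8.5)])
cv2.imwrite('pics/w4.png',cv2.resize(a[100:400,130:530,::-1],None,fx=2,fy=2,interpolation=cv2.INTER_CUBIC))
```

```text
t 11.22 p [570.7  47.6 121.6] yaw -95.8 F [-0.  -0.8 -0.9] gap 11.3 j [-0.36  0.56  0.36  1.79 -0.26  0.83 -1.54]
  shift [1.8 8.6 6.6] twist 0.0
[  2.75552248 -58.57305889]
[array([266., 245.]), array([267., 257.]), array([267., 268.])]
[array([364., 245.]), array([364., 257.]), array([363., 268.])]
```

View pics/w4.png

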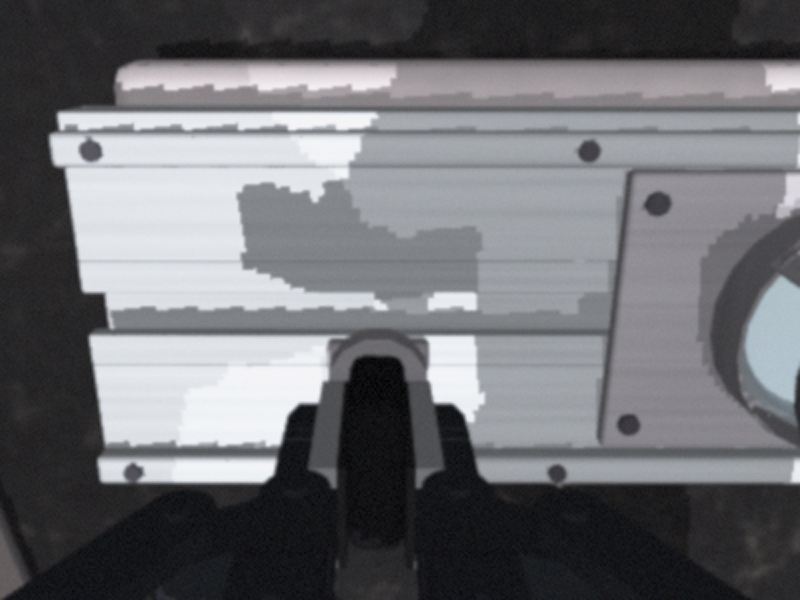

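Run:
```python
from h import *
z=np.load('w4.npz');m=camera_model('wrist');m['R']=z['R'];m['t']=z['t']
print('collar far edge top',S(px(319,265.5,108,m)))
for u in(190,230,260): print('slot',S(px(u,246.5,64,m))[0],S(px(u,266,64,m))[0])
g=z['a'].mean(2);print([int(x) for x in g[255:285,319]]);print([int(x) for x in g[240:272,250]])
W=world(z['d'],m)
for v in range(262,286,3): print(v,W[v,319].round(1),S(W[v,319]).round(1))
goto(*sh(0.7,-50),112,-95.8)
```

```text
collar far edge top [-11.97294547 -57.77409497]
slot -5.742907500790483 7.2465654845830105
slot -5.739721515336269 7.249313371857132
slot -5.73733218443143 7.251374148180557
[170, 135, 129, 130, 133, 129, 128, 124, 118, 92, 78, 75, 77, 78, 88, 108, 110, 107, 108, 109, 109, 104, 84, 49, 19, 11, 8, 14, 8, 16]
[225, 226, 227, 227, 227, 223, 218, 221, 221, 221, 221, 221, 212, 163, 132, 127, 129, 128, 129, 130, 131, 128, 127, 122, 108, 93, 103, 145, 200, 219, 225, 226]
262 [561.5  47.4  46.4] [ 11.9 -57.5]
265 [582.8  45.5 101.6] [ -9.5 -57.7]
268 [582.3  45.5 104.4] [ -9.1 -57.8]
271 [581.7  45.6 106.6] [ -8.4 -57.8]
274 [580.2  45.8 106.7] [ -6.9 -57.8]
277 [578.6  45.9 106.9] [ -5.3 -57.8]
280 [586.5  45.2 126.8] [-13.2 -57.8]
283 [586.9  45.2 130.6] [-13.6 -57.9]
t 11.28 p [571.2  47.5 122.3] yaw -95.8 F [ 1.4 -0.3 -1.6] gap 10.9 j [-0.36  0.56  0.36  1.79 -0.26  0.83 -1.54]
  shift [ 1.6  8.6 10.3] twist 0.0
```

Emit:
jog_arm(plan="2.7 9 8 0; 2.7 9 16 0; 2.7 9 20 0; 2.7 9 24 0; 2.7 9 27 0; 2.7 9 29 0")

```text
time: 12.02
tcp_pos: [572.5, 37.5, 92.1]
eef_rot: [[0.995, -0.102, -0.0], [-0.102, -0.995, 0.0], [-0.0, 0.0, -1.0]]
contact_force: [0.4, 0.1, -1.0]
finger_gap: 11.1
```

Run:
```python
from h import *
goto(*sh(0,-50),86,-95.8);s=r.read_state();print(S(s['tcp_pos']),s['wrist_torque'])
```

```text
t 12.03 p [572.5  37.5  92.1] yaw -95.8 F [ 0.4  0.1 -1. ] gap 11.1 j [-0.33  0.6   0.34  1.82 -0.28  0.77 -1.51]
  shift [-0.1 -1.3  6.1] twist -0.001
[ -0.05126313 -48.74172554] [-0.00899325  0.02634082  0.00726682]
```

The head is entering the slot with no contact force. I'll continue down until the collar lands.

Emit:
jog_arm(plan="0 0 2 0; 0 0 4 0; 0 0 5.5 0; 0 0 6.5 0; 0 0 6.5 0")

```text
time: 12.65
tcp_pos: [572.5, 37.3, 85.7]
eef_rot: [[0.995, -0.102, -0.0], [-0.102, -0.995, -0.0], [-0.0, 0.0, -1.0]]
contact_force: [0.1, -0.9, -1.3]
finger_gap: 11.2
```

Emit:
jog_arm(plan="0 0 1 0; 0 0 1 0")

```text
time: 12.9
tcp_pos: [572.6, 37.3, 85.4]
eef_rot: [[0.995, -0.102, 0.001], [-0.102, -0.995, 0.0], [0.0, -0.0, -1.0]]
contact_force: [-2.4, 0.3, 4.8]
finger_gap: 11.5
```

Emit:
jog_arm(plan="0 7 -0.7 0; 0 14 -0.7 0; 0 22 -0.7 0; 0 30 -0.7 0; 0 37 -0.7 0; 0 42 -0.7 0; 0 45 -0.7 0; 0 47 -0.7 0")

```text
time: 13.9
tcp_pos: [567.7, -9.3, 85.5]
eef_rot: [[0.995, -0.102, 0.0], [-0.102, -0.995, 0.0], [0.0, -0.0, -1.0]]
contact_force: [-0.1, 1.2, 0.8]
finger_gap: 11.3
```

Emit:
jog_arm(plan="0 1 0 0; 0 2 0 0; 0 3 0 0; 0 3 0 0")

```text
time: 14.4
tcp_pos: [567.5, -11.8, 85.5]
eef_rot: [[0.995, -0.101, 0.0], [-0.101, -0.995, 0.001], [-0.0, -0.001, -1.0]]
contact_force: [1.5, 2.7, 1.3]
finger_gap: 10.9
```

Run:
```python
from h import *
goto(*sh(0,1),86,-5.8);s=r.read_state();print(S(s['tcp_pos']),s['wrist_torque'])
```

```text
t 14.4 p [567.5 -11.8  85.5] yaw -95.8 F [1.5 2.7 1.3] gap 10.9 j [-0.23  0.6   0.33  1.84 -0.27  0.75 -1.42]
  shift [-0.   0.2 -0.5] twist -1.571
[-0.0401683   0.76028692] [ 0.49244423 -0.05435105 -0.04255088]
```

Emit:
jog_arm(plan="0 1 0 0; 0 2 0 0; 0 2 0 0")

```text
time: 14.78
tcp_pos: [567.6, -12.2, 85.6]
eef_rot: [[0.995, -0.1, 0.0], [-0.1, -0.995, 0.002], [0.0, -0.002, -1.0]]
contact_force: [0.6, 7.1, 2.1]
finger_gap: 11.0
```

Emit:
jog_arm(plan="0 1 0 0; 0 1.5 0 0; 0 1.5 0 0")

```text
time: 15.15
tcp_pos: [567.5, -12.3, 85.7]
eef_rot: [[0.995, -0.099, 0.0], [-0.099, -0.995, 0.004], [0.0, -0.004, -1.0]]
contact_force: [0.2, 11.1, 3.4]
finger_gap: 11.0
```

The stud is against the plate: 11 N with no further travel. I'll relax most of the overshoot and make the quarter turn.

Emit:
jog_arm(plan="0 -3 0 0; 0 -3 0 -0.18; 0 -3 0 -0.36; 0 -3 0 -0.54; 0 -3 0 -0.72; 0 -3 0 -0.9; 0 -3 0 -1.08; 0 -3 0 -1.26")

```text
time: 16.15
tcp_pos: [567.3, -13.4, 85.5]
eef_rot: [[0.397, 0.918, 0.0], [0.918, -0.397, -0.001], [-0.0, 0.0, -1.0]]
contact_force: [-0.5, 2.3, 0.8]
finger_gap: 11.1
```

Run:
```python
from h import *
goto(*sh(0,1),86,-5.8);s=r.read_state();print(S(s['tcp_pos']),s['wrist_torque'])
```

```text
t 16.15 p [567.3 -13.4  85.5] yaw -23.4 F [-0.5  2.3  0.8] gap 11.1 j [ 0.01  0.57 -0.04  1.84  0.03  0.73 -0.46]
  shift [ 1.3 -0.5 -0.5] twist -0.306
[-0.08667856  2.35559089] [ 0.45958902  0.07582465 -0.01896127]
```

Emit:
jog_arm(plan="0 0 0 -0.18; 0 0 0 -0.306; 0 0 0 -0.306; 0 0 0 -0.306")

```text
time: 16.65
tcp_pos: [567.5, -13.6, 85.5]
eef_rot: [[0.11, 0.994, 0.0], [0.994, -0.11, -0.001], [-0.001, 0.0, -1.0]]
contact_force: [1.0, 0.5, 1.5]
finger_gap: 11.2
```

Emit:
jog_arm(plan="-1.5 0 0 0; -1.5 0 0 0; 0 0 0 0")

```text
time: 17.02
tcp_pos: [567.4, -13.5, 85.5]
eef_rot: [[0.107, 0.994, 0.0], [0.994, -0.107, -0.001], [-0.001, 0.0, -1.0]]
contact_force: [-0.0, -1.0, 1.9]
finger_gap: 11.3
```

Run:
```python
from h import *
goto(*sh(0,1),86,-5.8);s=r.read_state();print(S(s['tcp_pos']),s['wrist_torque'])
```

```text
t 17.02 p [567.4 -13.5  85.5] yaw -6.2 F [-0.  -1.   1.9] gap 11.3 j [ 0.06  0.57 -0.13  1.84  0.1   0.73 -0.23]
  shift [ 1.4 -0.2 -0.5] twist -0.006
[-0.17389558  2.45000636] [-0.29141854 -0.16579963  0.043498  ]
```

Emit:
jog_arm(plan="0 0 0 0; 0 0 0 0; 0 0 0 0; 0 0 -30 0; 0 0 -80 0; 5 0 -120 0; 10 0 -150 0; 10 0 -150 0", grip=-0.3)

```text
time: 18.02
tcp_pos: [569.6, -2.5, 237.9]
eef_rot: [[0.106, 0.994, 0.005], [0.994, -0.106, 0.0], [0.001, 0.005, -1.0]]
contact_force: [-0.6, -0.1, -0.0]
finger_gap: 55.7
```

Run:
```python
from h import *
s=r.read_state()
a,d,m=grab('scene')
u,v=proj(np.array([*sh(0,20),80.]),m).astype(int);cv2.imwrite('pics/s5.png',cv2.resize(a[v-65:v+65,u-90:u+90,::-1],None,fx=4,fy=4,interpolation=cv2.INTER_CUBIC))
W=world(d,m);k=(d>0)&(W[...,2]>70)&(W[...,2]<125)&(np.hypot(W[...,0]-567,W[...,1]+13)<40)
print(S(W[k].mean(0)),len(W[k]))
goto(460,266,190,-86.1)
```

```text
[-1.70981179 13.19332778] 500
t 18.07 p [568.7  -2.9 236.2] yaw -6.1 F [ 0.6 -0.5 -0.7] gap 55.5 j [ 0.06  0.41 -0.15  1.65  0.07  1.09 -0.21]
  shift [ 255.8 -136.8   45.9] twist 1.396
```

View pics/s5.png

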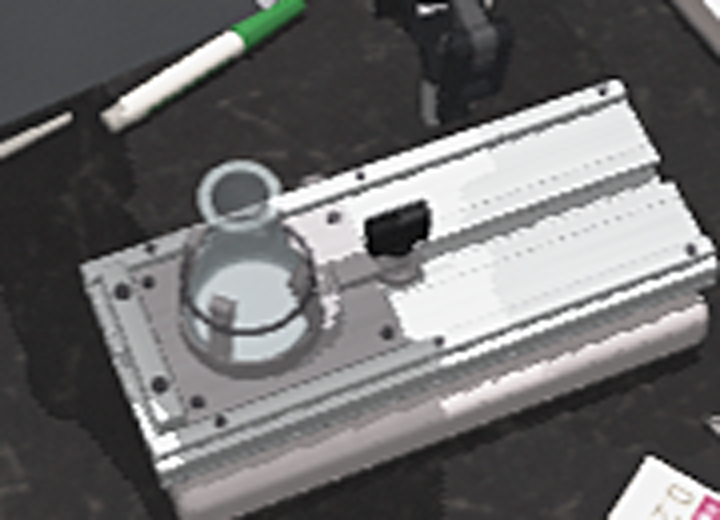

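The picture shows the stud standing against the plate edge with its toe lying over the plate. Next is the small stopper in the middle well.

```bash
python3 -c "
from h import *
goto(510.3,266.8,130,-86.1)"
```

```text
t 18.07 p [568.7  -2.9 236.2] yaw -6.1 F [ 0.6 -0.5 -0.7] gap 55.5 j [ 0.06  0.41 -0.15  1.65  0.07  1.09 -0.21]
  shift [261.9 -87.  106. ] twist 1.396
```

Emit:
jog_arm(plan="37 -12 0 0.17; 75 -25 0 0.35; 112 -37 0 0.52; 150 -50 0 0.7; 187 -62 0 0.87; 225 -75 0 1.05; 262 -87 30 1.22; 262 -87 70 1.396")

```text
time: 19.08
tcp_pos: [508.3, 270.7, 163.7]
eef_rot: [[0.998, 0.067, -0.001], [0.067, -0.998, 0.002], [-0.001, -0.002, -1.0]]
contact_force: [-0.4, 0.9, 0.3]
finger_gap: 55.3
```

Emit:
jog_arm(plan="0 0 10 0; 0 0 10 0; 0 0 10 0")

```text
time: 19.45
tcp_pos: [510.9, 266.4, 156.7]
eef_rot: [[0.998, 0.068, 0.002], [0.068, -0.998, 0.001], [0.002, -0.001, -1.0]]
contact_force: [0.4, 0.3, 0.3]
finger_gap: 55.4
```

```bash
python3 -c "
from h import *
goto(510.3,266.8,44.5,-86.1)
a,d,m=grab('wrist','w6.png');W=world(d,m)
k=(d>0)&(W[...,2]>56)&(W[...,2]<65)&(np.hypot(W[...,0]-510,W[...,1]-267)<25);p=W[k];print(len(p),p.mean(0),p.min(0),p.max(0))
"
```

```text
t 19.45 p [510.9 266.4 156.7] yaw -86.1 F [0.4 0.3 0.3] gap 55.4 j [-0.6   0.5   0.12  1.74 -0.08  0.9  -1.95]
  shift [ -0.8  -0.4 112.2] twist 0.0
683 [511.10871318 266.86311811  59.92054296] [499.26319388 255.28205933  56.09319622] [522.17460792 278.80353604  63.16691921]
```

Emit:
jog_arm(plan="0 -0.4 40 0; 0 -0.4 80 0; 0 -0.4 100 0; 0 -0.4 108 0; 0 -0.4 111 0; 0 -0.4 111 0")

```text
time: 20.25
tcp_pos: [510.5, 267.5, 45.4]
eef_rot: [[0.998, 0.068, 0.001], [0.068, -0.998, 0.001], [0.001, -0.001, -1.0]]
contact_force: [0.3, 0.7, -0.5]
finger_gap: 55.4
```

Emit:
jog_arm(plan="0 0 0 0; 0 0 0 0; 0 0 0 0; 0 0 0 0; 0 0 0 0", grip=1, force=30)

```text
time: 20.88
tcp_pos: [510.3, 267.5, 45.1]
eef_rot: [[0.998, 0.068, 0.001], [0.068, -0.998, 0.001], [0.001, -0.0, -1.0]]
contact_force: [-0.0, 0.0, 5.8]
finger_gap: 20.8
```

Emit:
jog_arm(plan="0 0 -5 0; 0 0 -15 0; 0 0 -30 0; 0 0 -70 0; 0 0 -120 0; 0 0 -170 0; 0 0 -205 0; 0 0 -205 0")

```text
time: 21.88
tcp_pos: [511.2, 267.8, 253.6]
eef_rot: [[0.998, 0.068, 0.006], [0.067, -0.998, 0.003], [0.006, -0.003, -1.0]]
contact_force: [-0.3, -0.2, -0.2]
finger_gap: 20.3
```

```bash
python3 -c "
from h import *
goto(558.5,-90.3,245,-95.8)"
```

```text
t 21.88 p [511.2 267.8 253.6] yaw -86.1 F [-0.3 -0.2 -0.2] gap 20.3 j [-0.62  0.41  0.14  1.6  -0.06  1.13 -1.97]
  shift [ 23.  360.5   7.7] twist 0.169
```

Emit:
jog_arm(plan="3 50 0 0.02; 6 100 0 0.05; 9 150 0 0.08; 12 200 0 0.1; 15 250 0 0.12; 18 300 0 0.15; 21 335 0 0.169; 23 360 0 0.169")

```text
time: 22.88
tcp_pos: [556.5, -92.4, 249.0]
eef_rot: [[0.995, -0.103, -0.001], [-0.103, -0.995, -0.0], [-0.001, 0.0, -1.0]]
contact_force: [-0.2, 0.1, 0.4]
finger_gap: 20.8
```

Emit:
jog_arm(plan="0 0 3 0; 0 0 5 0; 0 0 8 0")

```text
time: 23.25
tcp_pos: [557.1, -88.8, 241.1]
eef_rot: [[0.995, -0.099, -0.0], [-0.099, -0.995, 0.001], [-0.0, -0.001, -1.0]]
contact_force: [0.4, -0.5, -0.7]
finger_gap: 20.5
```

Run:
```python
from h import *
goto(558.5,-90.3,225,-95.8)
a,d,m=grab('wrist');np.savez('w7.npz',a=a,d=d,R=m['R'],t=m['t']);W=world(d,m)
print(proj(np.array([558.5,-90.3,182]),m))
cv2.imwrite('pics/w7.png',cv2.resize(a[150:450,140:500,::-1],None,fx=2,fy=2,interpolation=cv2.INTER_CUBIC))
b,d2,m2=grab('scene')
u,v=proj(np.array([558.5,-90.3,200]),m2).astype(int);print(u,v);np.savez('s7.npz',a=b,d=d2,R=m2['R'],t=m2['t'])
x=cv2.resize(b[v-50:v+40,u-50:u+50,::-1],None,fx=4,fy=4,interpolation=cv2.INTER_CUBIC)
y=cv2.resize(a[150:450,140:500,::-1],(400,360));cv2.imwrite('pics/w7.png',np.hstack([y,x[:360]]))
```

```text
t 23.25 p [557.1 -88.8 241.1] yaw -95.7 F [ 0.4 -0.5 -0.7] gap 20.5 j [-0.06  0.41  0.26  1.65 -0.12  1.09 -1.44]
  shift [ 1.5  1.4 16.1] twist 0.002
[319.63135585 256.06672819]
280 265
```

View pics/w7.png

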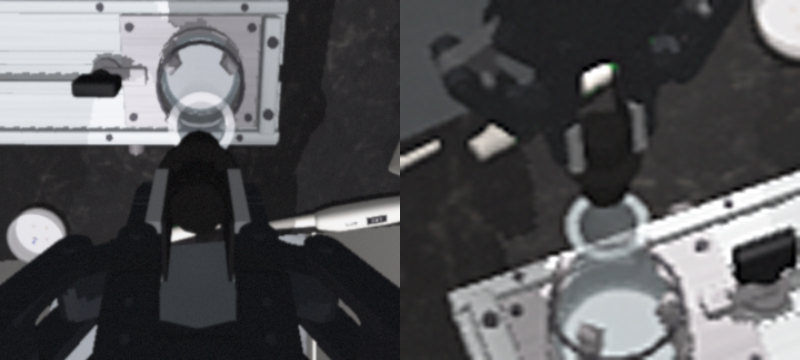

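The wrist view (left) and scene view (right) show the stopper upright above the rim and laterally in line with it. I'll make a small correction and lower it gently.

Emit:
jog_arm(plan="1.2 1.4 6 0; 1.2 1.4 12 0; 1.2 1.4 18 0; 1.2 1.4 22 0; 1.2 1.4 26 0; 1.2 1.4 29 0; 1.2 1.4 32 0; 1.2 1.4 32 0")

```text
time: 24.35
tcp_pos: [558.2, -91.8, 209.3]
eef_rot: [[0.995, -0.101, -0.0], [-0.101, -0.995, 0.0], [-0.0, -0.0, -1.0]]
contact_force: [-0.7, -0.4, 0.2]
finger_gap: 20.7
```

Run:
```python
from h import *
goto(558.3,-90.2,189.1,-95.8);print(r.read_state()['wrist_torque'])
```

```text
t 24.35 p [558.2 -91.8 209.3] yaw -95.8 F [-0.7 -0.4  0.2] gap 20.7 j [-0.05  0.44  0.26  1.7  -0.13  1.02 -1.42]
  shift [-0.  -1.6 20.2] twist 0.0
[ 0.01667844 -0.06470491 -0.02608646]
```

Emit:
jog_arm(plan="0 -1.2 0 0; 0 -1.2 3 0; 0 -1.2 6 0; 0 -1.2 8 0; 0 -1.2 10 0; 0 -1.2 12 0; 0 -1.2 12 0")

```text
time: 25.22
tcp_pos: [558.3, -90.7, 197.3]
eef_rot: [[0.995, -0.101, -0.0], [-0.101, -0.995, 0.0], [-0.0, 0.0, -1.0]]
contact_force: [0.7, 0.5, -0.3]
finger_gap: 20.5
```

Emit:
jog_arm(plan="0 0 2 0; 0 0 4 0; 0 0 5 0; 0 0 6 0; 0 0 6 0")

```text
time: 25.85
tcp_pos: [558.4, -90.6, 191.4]
eef_rot: [[0.995, -0.101, -0.0], [-0.101, -0.995, -0.0], [-0.0, 0.0, -1.0]]
contact_force: [0.0, -0.9, 0.1]
finger_gap: 20.4
```

Run:
```python
from h import *
goto(558.3,-90.2,189.1,-95.8);print(r.read_state()['wrist_torque'])
```

```text
t 25.85 p [558.4 -90.6 191.4] yaw -95.8 F [ 0.  -0.9  0.1] gap 20.4 j [-0.05  0.46  0.25  1.72 -0.13  0.98 -1.42]
  shift [-0.1 -0.4  2.3] twist 0.0
[-0.0158745  -0.00633448 -0.02155074]
```

Emit:
jog_arm(plan="0 0 1 0; 0 0 2 0; 0 0 2.5 0; 0 0 2.5 0")

```text
time: 26.35
tcp_pos: [558.4, -90.7, 189.3]
eef_rot: [[0.995, -0.101, 0.0], [-0.101, -0.995, 0.0], [0.0, -0.0, -1.0]]
contact_force: [-2.1, 0.4, 2.2]
finger_gap: 20.8
```

Emit:
jog_arm(plan="0 0 0.7 0; 0 0 1.2 0; 0 0 1.2 0")

```text
time: 26.72
tcp_pos: [558.5, -90.7, 189.1]
eef_rot: [[0.995, -0.101, 0.001], [-0.101, -0.995, 0.0], [0.001, -0.0, -1.0]]
contact_force: [-3.4, 0.9, 11.2]
finger_gap: 20.5
```

It seats at z=189.1, exactly as predicted, at 11 N. I'll relax, release and rise.

Emit:
jog_arm(plan="0 0 -1.2 0; 0 0 -1.2 0")

```text
time: 26.98
tcp_pos: [558.5, -90.7, 189.2]
eef_rot: [[0.995, -0.101, 0.0], [-0.101, -0.995, -0.0], [0.0, 0.0, -1.0]]
contact_force: [-1.1, -0.3, 5.0]
finger_gap: 20.6
```

Emit:
jog_arm(plan="0 0 0 0; 0 0 0 0; 0 0 0 0; 0 0 0 0; 0 0 -8 0; 0 0 -30 0; 0 0 -60 0; 0 -40 -80 0", grip=-0.1)

```text
time: 27.98
tcp_pos: [562.6, -54.3, 271.2]
eef_rot: [[0.994, -0.107, 0.002], [-0.107, -0.994, -0.002], [0.002, 0.002, -1.0]]
contact_force: [1.6, 1.0, -0.5]
finger_gap: 47.1
```

Emit:
jog_arm(plan="0 -60 0 0; -30 -120 0 0; -40 -150 0 0; -40 -150 0 0")

```text
time: 28.48
tcp_pos: [537.0, 106.4, 269.5]
eef_rot: [[0.995, -0.095, 0.0], [-0.095, -0.995, 0.002], [-0.0, -0.002, -1.0]]
contact_force: [0.7, -0.2, -0.2]
finger_gap: 47.0
```

Run:
```python
from h import *
goto(558.3,-90.2,189.1,-95.8)
a,d,m=grab('wrist');W=world(d,m)
b,d2,m2=grab('scene');W2=world(d2,m2)
for n,D,w in(('wrist',d,W),('scene',d2,W2)):
    k=(D>0)&(np.hypot(w[...,0]-558.4,w[...,1]+90.5)<24)
    z=w[...,2][k];print(n,'max z',np.percentile(z,[90,99]) if len(z) else None)
    p=w[k&(w[...,2]>199)];
    if len(p)>10:
        pl=np.linalg.lstsq(np.c_[p[:,:2]-p[:,:2].mean(0),np.ones(len(p))],p[:,2],rcond=None)[0];print(' knob',p.mean(0).round(1),S(p.mean(0)).round(1),'slope',pl[:2].round(3),len(p))
u,v=proj(np.array([*sh(0,50),110]),m2).astype(int)
x=cv2.resize(b[v-60:v+60,u-66:u+67,::-1],(400,360),interpolation=cv2.INTER_CUBIC)
u,v=proj(np.array([*sh(0,50),110]),m).astype(int);u=min(max(u,133),507);v=min(max(v,120),360)
y=cv2.resize(a[v-120:v+120,u-133:u+133,::-1],(400,360),interpolation=cv2.INTER_CUBIC)
cv2.imwrite('pics/f8.png',np.hstack([y,x]))
```

```text
t 28.48 p [537.  106.4 269.5] yaw -95.4 F [ 0.7 -0.2 -0.2] gap 47.0 j [-0.39  0.36  0.22  1.65 -0.09  1.14 -1.81]
  shift [ 39.9 193.8  80.1] twist 0.006
wrist max z [201.57512532 205.06777587]
 knob [558.7 -85.3 203.1] [ 1.3 74.8] slope [-0.029 -0.158] 778
scene max z [205.59731076 208.43362309]
 knob [561.3 -90.5 205.8] [-1.9 79.8] slope [-0.08   0.036] 119
```

View pics/f8.png

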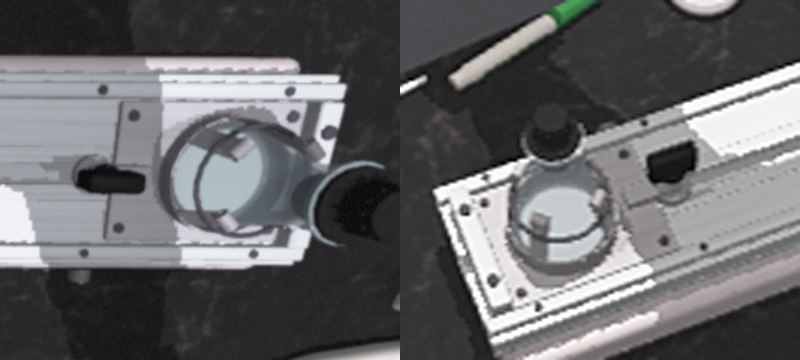

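```bash
python3 -c "
from h import *
a,d,m=grab('top');W=world(d,m)
k=(d>0)&(np.hypot(W[...,0]-558.4,W[...,1]+90.5)<24)&(W[...,2]>202);p=W[k];print(p.mean(0),p[:,2].min(),p[:,2].max(),len(p))
print(r.sign_off())"
```

```text
[560.20145502 -91.89640671 207.1015093 ] 202.65574300502354 212.74598700367088 57
the job is handed in; nothing more can be done
None
```

The flask is ready to run, and I handed the job in at about 28.5 s of the 72 s allowed; the hand-in reported no verdict.

- **Carrier:** I pushed it along the deck by the cup until the force rose with hardly any more travel. The wrist camera then put the flask's rim at deck y = 79.8 mm, against 80 for home, and the picture shows the plate at the stop. It was only pushed along the deck, never gripped or lifted.
- **Stud:** The head went into the slot without contact force, and the collar landed at the expected height. I slid it up against the plate (11 N with no further travel) and gave it the quarter turn. The picture shows the toe lying over the plate.
- **Stopper:** I lowered the small stopper into the neck in the gripper until it seated at the predicted height (TCP 189.1 mm) at 11 N, then released it. The knob top should be at 206 mm: the scene camera gave about 206 and the top camera about 207. The wrist camera read lower, about 203, but it had been reading 1.5–2 mm low throughout.

**Less certain:** My tilt fits on the knob disagreed because they included its sides, so they do not confirm that the stopper is level. I judge it level from the seating height and the even flange in the last pictures. The cameras also differed by about 2 mm across the deck, so I lined up the stud and stopper using the wrist camera alone.

I did not touch the spare stopper, dish, marker or bottle.

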